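# Isolate the training pump, find its loose valve cap and hold it open

## Robot

A 6-joint arm with a two-finger parallel gripper is mounted at the origin on the work surface. World frame = base frame: x ahead of the robot, y to its left, z up, the work surface at z = 0. Lengths are in m, angles in degrees, forces in N, time in s.
With the tool pointing down it reaches from about 0.3 to 0.75 m from the base axis. Payload 8.5 kg.
Tool frame: the origin (TCP) lies midway between the tips of the shut fingers; the grasp point (between the pads) lies 19 mm behind it; z points along the fingers, y is the line along which they close (so a half turn about z gives the same grasp; the last joint's range is limited). The gripper opens to 88 mm and grips with 3 to 60 N. Pads are 18 mm wide; open, the fingers measure 123 mm over their backs; the gripper's body (75 mm by 187 mm) begins 45 mm behind the grasp point.
Start: joints at [50.747, 21.807, 74.336, -0, 83.858, -12.336], TCP at [0.249, 0.49, 0.239] pointing down, gripper open.
Joint ranges: [-178.18, 178.18], [-50.72, 133.34], [12.68, 142.11], [-81.47, 261.47], [9.98, 163.14], [-165.26, 165.26]. Speed limits (degrees/s): [136.94, 136.94, 180, 180, 180, 180].

## Interface

Orientations are given as a 3x3 rotation matrix whose columns are the frame's x, y, z axes.
In Python, from cell import r gives the robot as it stands. The module is installed in compiled form; this text tells all that it offers.
- The arm moves only by the tool servo_tool, never from a script. Its argument "deltas" is a list that holds one entry, the list of rows, each a list of 4 numbers: the shift along the tool's x, y, z as a fraction of full scale, then the turn about the tool's z as a fraction of full scale. A call has 1 to 5 rows; each row is the pose to reach, as a shift and turn from the pose commanded when the call began, along the tool's axes at that moment; what a row does not reach only later rows make up. Full scale, the value 1, is 0.15 m for a shift and 120 degrees for a turn. A row lasts 1/10 s, in which the tool goes at most 50 mm and 8.59 degrees, less where a joint would pass 70% of its speed; a pose out of reach is approached as far as the arm can. A call with a number of a shift or a turn outside -1 to 1 is refused whole. A call with a gripper value outside its range is refused whole. "jaw" is the closure in counts, from 0 (fully open) to 255 (shut), set as the call begins (left out, the last holds). The fingers move at their own pace and stop on an object; "force" is the grip in N (left out, the last holds). Time passes only in rows, so rows that repeat a pose let the fingers close. It gives the time, the measured TCP pose, the force, the opening and the grip force at its end, in the units of the state.
- r.read_state(): the state, without advancing time (a new reading comes with each control period).
- r.snapshot(name): name is "scene" or "top"; returns a dict with "img" (420x560x3 uint8, red, green, blue), "range_z" (420x560 float32, m along the optical axis (not along the pixel's ray), 0 where there is no reading), "fx", "fy", "cx", "cy" (pixels), "R" (3x3) and "t" (3): a world point X has camera coordinates R X + t. Camera axes: x right, y down, z forward; pixel columns grow to the right and rows downward; lengths in m; the calibration is good to about 2 mm. A picture is of the moment at which its call begins.
- r.close_job(): hands the job in; it is judged then, once.
The state is a dict: "clock": time; "q": joint angles; "qvel": joint speeds; "effort": joint torques, N m; "ee_pos": TCP position; "orientation": TCP orientation; "force": force on the tool from outside, world axes, zero at the start; "wrist_torque": the same for the moment, N m; "gripper_width": opening from 0.0 (shut) to 1.0 (fully open); "grip_force": force on a finger pad.
Only numpy, scipy, OpenCV 4.12 (cv2) and the standard library are available. Lean on these libraries where they do the work, as an engineer would, in place of code of your own. Each camera call takes 0.05 s, during which the arm holds its last target. There are 200 camera calls.

## Task

Isolate the pump before it is opened: take the steel isolating plate out of its stand, slide it fully home into the slot of the suction line, and let go of it. Then find which of the three hexagonal valve caps on top of the pump is not screwed in: tap the caps sideways on the hexagon with a fingertip, one after another, until one visibly rocks, and take the finger away so that it stands upright again. Grip that cap and lift it straight up out of its port, and finish while still holding it, upright and still, with its foot about 7 cm above the top of the port it came from, so that the class can look in at the valve; leave the other two caps seated and the things lying about undisturbed.

Things in the scene. Friction and masses are not known exactly. Their poses are not given: they have to be found in the camera images.
- pump: fixed three-plunger water pump; origin on the table under the centre of its steel valve head; x from the head to the blue crankcase (away from the robot), y along the row of caps (robot's left), z up. Head 90 (x) by 240 mm (y), top at z = 100 mm. Crankcase x 45 to 210 mm, top with filler 117 mm. Base plate 12 mm high, x -60 to 240, y -140 to 220 mm. Pipe and grey plate isolator at the +y end
- slot_floor (a point): centre of the floor of the isolator's slot, 30 mm above the table, at x = 0, y = 190 mm of the pump; axes like the pump's. The slot lies between two upright grey flange walls 116 mm long (x), is open at the top, 84 mm along x, 9 mm along y, 70 mm deep, and has flared lips up to 110 mm above the table
- plate: loose isolating plate, steel, about 0.45 kg, at first upright in the stand: blade 80 mm (x) by 6 mm (y) by 90 mm (z), on top of it a grip lug 50 mm (x) by 12 mm (y), z = 90 to 120 mm. Origin: centre of the blade's lower edge, z up. Home, the lower edge rests on the slot's floor, its x along the slot's x; it fits either way round
- stand: fixed dark steel stand of the plate: foot 130 mm (x) by 60 mm (y), on it a shoe whose slot (84 mm along x, 10 mm along y) holds the plate; slot floor 6 mm, slot rim 40 mm above the table. Origin under its centre; turned like the plate at the start
- cap_left: steel valve cap of the left (+y) port, 0.4 kg, turned like the pump. Origin: centre of its foot, z up its axis. Round spigot 28 mm across, 38 mm long; flange 46 mm across, z = 38 to 44 mm; hexagon 36 mm across flats, z = 44 to 74 mm, with flats facing -x and +x. Seated, the foot is 66, the flange's top 110, the hexagon's top 140 mm above the table
- cap_middle: the same cap in the middle port. One of the three (varies, looks no different) is unscrewed and only stands in its port: pushed sideways at the hexagon with 2 N or more it leans about 0.1 rad (top moves 5 to 8 mm) until it meets the wall of the port, falls back upright when let go, and lifts straight out
- cap_right: the same cap in the right (-y) port. A cap that is screwed in gives less than 0.03 rad at 6 N sideways and cannot be pulled out
- port_left (a point): centre of the mouth of the left port, on the valve head's top, 100 mm above the table, at x = 0, y = 75 mm of the pump; the port is 34 mm across and 34 mm deep
- port_middle (a point): centre of the mouth of the middle port, on the valve head's top, 100 mm above the table, at x = 0, y = 0 mm of the pump; the port is 34 mm across and 34 mm deep
- port_right (a point): centre of the mouth of the right port, on the valve head's top, 100 mm above the table, at x = 0, y = -75 mm of the pump; the port is 34 mm across and 34 mm deep
- nozzle_bullet: bystander: steel bullet nozzle standing on its foot, 44 mm across, 76 mm tall; origin under its centre
- nozzle_egg: bystander: steel egg-shaped nozzle standing on its foot, 48 mm across, 63 mm tall; origin under its centre
- wrench: bystander: wrench lying flat, 200 mm long along its x, under 25 mm high
- seal_ring: bystander: brass ring lying flat, 70 mm across, 14 mm high; origin under its centre
Not all that is in view belongs to the job. What is shaped like the cap_middle but orange is not meant. Leave any blue look-alike of the plate alone.

How it is judged (in metres and radians):
On the way, in this order (a step that is already met when the one before it is completed fails the run):
1. the plate is slid to the bottom of the slot by hand, not dropped in (z of plate in the frame of slot_floor below 0.015 m and horizontal distance between plate and slot_floor below 0.008 m and contact force between the fingers and plate above 1 N), for 0.1 s.
2. the plate is fully home in the slot and let go (z of plate in the frame of slot_floor below 0.004 m and horizontal distance between plate and slot_floor below 0.006 m and angle between the y axis of plate and the y axis of pump, either way round below 0.08 rad and angle between plate's own z axis and vertical below 0.08 rad and contact force between the fingers and plate below 0.05 N), for 0.2 s.
3. the loose cap, still standing in its port, rocks under a sideways tap (((angle between cap_left's own z axis and vertical above 0.05 rad and (z of cap_left in the frame of port_left below -0.028 m and horizontal distance between cap_left and port_left below 0.008 m) and contact force between the fingers and cap_left above 0.2 N) or (angle between cap_middle's own z axis and vertical above 0.05 rad and (z of cap_middle in the frame of port_middle below -0.028 m and horizontal distance between cap_middle and port_middle below 0.008 m) and contact force between the fingers and cap_middle above 0.2 N) or (angle between cap_right's own z axis and vertical above 0.05 rad and (z of cap_right in the frame of port_right below -0.028 m and horizontal distance between cap_right and port_right below 0.008 m) and contact force between the fingers and cap_right above 0.2 N))), for 0.04 s.
4. the finger is taken away and all three caps stand upright in their ports (angle between each of cap_left, cap_middle, cap_right's own z axis and vertical below 0.03 rad and z of cap_left in the frame of port_left below -0.028 m and horizontal distance between cap_left and port_left below 0.008 m and contact force between the fingers and cap_left below 0.05 N and z of cap_middle in the frame of port_middle below -0.028 m and horizontal distance between cap_middle and port_middle below 0.008 m and contact force between the fingers and cap_middle below 0.05 N and z of cap_right in the frame of port_right below -0.028 m and horizontal distance between cap_right and port_right below 0.008 m and contact force between the fingers and cap_right below 0.05 N), for 0.1 s.
At the end, for the whole second after the job is handed in: Plate home in the slot (within 4 mm of the floor, 6 mm of centre) and untouched; one cap held still by the fingers, within 0.25 rad of upright, its foot 30 to 130 mm above the mouth of its own port, within 30 mm of its axis, clear of the pump; the other two caps seated (z of plate in the frame of slot_floor below 0.004 m and horizontal distance between plate and slot_floor below 0.006 m and angle between the y axis of plate and the y axis of pump, either way round below 0.08 rad and angle between plate's own z axis and vertical below 0.08 rad and contact force between the arm and plate below 0.05 N and ((z of cap_left in the frame of port_left between 0.03 and 0.13 m and horizontal distance between cap_left and port_left below 0.03 m and angle between cap_left's own z axis and vertical below 0.25 rad and linear speed of cap_left below 0.03 m/s and contact force between the fingers and cap_left above 1 N and contact force between cap_left and pump below 0.1 N and (z of cap_middle in the frame of port_middle below -0.028 m and horizontal distance between cap_middle and port_middle below 0.008 m) and (z of cap_right in the frame of port_right below -0.028 m and horizontal distance between cap_right and port_right below 0.008 m)) or (z of cap_middle in the frame of port_middle between 0.03 and 0.13 m and horizontal distance between cap_middle and port_middle below 0.03 m and angle between cap_middle's own z axis and vertical below 0.25 rad and linear speed of cap_middle below 0.03 m/s and contact force between the fingers and cap_middle above 1 N and contact force between cap_middle and pump below 0.1 N and (z of cap_left in the frame of port_left below -0.028 m and horizontal distance between cap_left and port_left below 0.008 m) and (z of cap_right in the frame of port_right below -0.028 m and horizontal distance between cap_right and port_right below 0.008 m)) or (z of cap_right in the frame of port_right between 0.03 and 0.13 m and horizontal distance between cap_right and port_right below 0.03 m and angle between cap_right's own z axis and vertical below 0.25 rad and linear speed of cap_right below 0.03 m/s and contact force between the fingers and cap_right above 1 N and contact force between cap_right and pump below 0.1 N and (z of cap_left in the frame of port_left below -0.028 m and horizontal distance between cap_left and port_left below 0.008 m) and (z of cap_middle in the frame of port_middle below -0.028 m and horizontal distance between cap_middle and port_middle below 0.008 m)))); the arm keeps its last pose, push and grip.
It fails at once if a bystander is moved by more than 30 mm or knocked over (distance of any of nozzle_bullet, nozzle_egg, wrench, seal_ring from where it was at the start of the episode above 0.03 m or angle between any of nozzle_bullet, nozzle_egg's own z axis and vertical above 0.5 rad).
It also fails if it takes over 72 s, if anything falls off the work surface, if the arm or the gripper's body presses on something with over 40 N, if the wrist force passes 120 N, or if a joint passes its speed limit or range.

## Working session

There is one attempt and no reset: what is moved stays moved. The work goes in short steps, Python scripts to look and compute and a tool call to move; the robot and the scene stay as the last step left them, time stands still between calls to the robot, and variables do not carry over. Pictures are saved under pics/ and viewed, at most 10 in all, crops included, and the job is handed in when it is done.

Besides the shell and the picture viewer there is one more tool, called after "Call:" as a command line: name --argument value ..., lists and objects as JSON in quotes. servo_tool: Moves the arm, as the interface text tells. Its arguments: {"type":"object","properties":{"deltas":{"type":"array"},"jaw":{"type":"number"},"force":{"type":"number"}},"required":["deltas"]}

```bash
mkdir -p pics; cat > h.py <<'E'
import numpy as np, cv2
from cell import r
def snap(n):
    s=r.snapshot(n); s['img']=np.asarray(s['img']); return s
def save(s,f,crop=None,k=1):
    im=s['img'][:,:,::-1]
    if crop: a,b,c,d=crop; im=im[b:d,a:c]
    cv2.imwrite('pics/'+f,cv2.resize(im,None,fx=k,fy=k,interpolation=cv2.INTER_CUBIC))
def ray(s,u,v,z):
    R=np.array(s['R']);t=np.array(s['t']);d=R.T@np.array([(u-s['cx'])/s['fx'],(v-s['cy'])/s['fy'],1]);o=-R.T@t
    return o+d*(z-o[2])/d[2]
def cloud(s):
    R=np.array(s['R']);t=np.array(s['t']);v,u=np.mgrid[:420,:560];Z=s['range_z']
    c=np.stack([(u-s['cx'])/s['fx']*Z,(v-s['cy'])/s['fy']*Z,Z],-1)
    P=(c-t)@R; P[Z<=0]=np.nan; return P
E
python3 - <<'E'
from h import *
for n in('scene','top'):
    s=snap(n); save(s,n+'0.png',k=1.4); print(n,s['fx'],np.round(-np.array(s['R']).T@np.array(s['t']),3)); print(np.round(s['R'],2))
    np.savez('/tmp/'+n+'.npz',**s)
st=r.read_state(); print({k:np.round(v,3).tolist() for k,v in st.items()})
E
```

```text
scene 457.2433332021997 [ 1.167 -0.639  0.676]
[[ 0.72  0.69  0.01]
 [ 0.39 -0.39 -0.84]
 [-0.57  0.61 -0.55]]
top 460.20086633505196 [0.43  0.014 1.372]
[[-0.02 -1.   -0.  ]
 [-1.    0.02 -0.09]
 [ 0.09  0.   -1.  ]]
{'clock': 0.1, 'q': [50.747, 21.835, 74.377, -0.001, 83.858, -12.336], 'qvel': [-0.06, -0.04, -0.148, -0.023, -0.058, -0.019], 'effort': [0.004, -43.865, -22.491, 0.072, 0.034, -0.0], 'ee_pos': [0.249, 0.49, 0.238], 'orientation': [[-0.892, 0.453, -0.001], [0.453, 0.892, -0.001], [0.0, -0.001, -1.0]], 'force': [-0.036, 0.657, -0.134], 'wrist_torque': [-0.034, -0.005, -0.021], 'grip_force': 0.0, 'gripper_width': 0.999}
```

View pics/scene0.png

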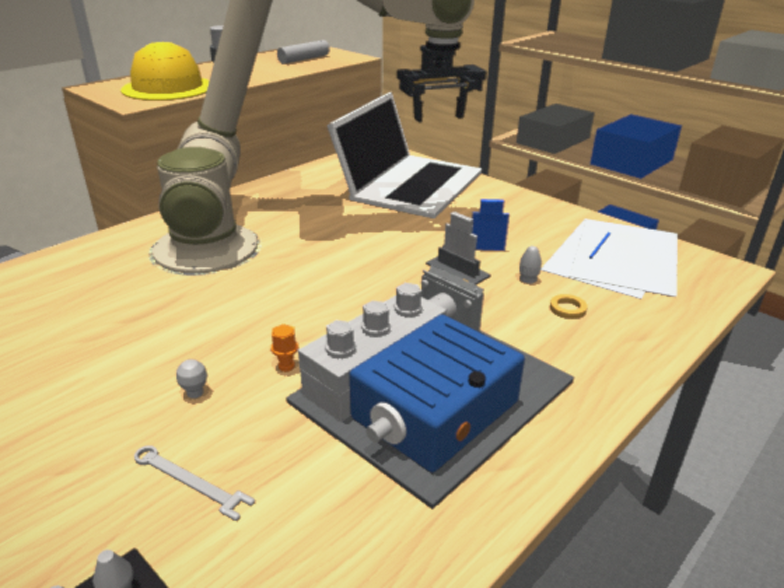

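View pics/top0.png

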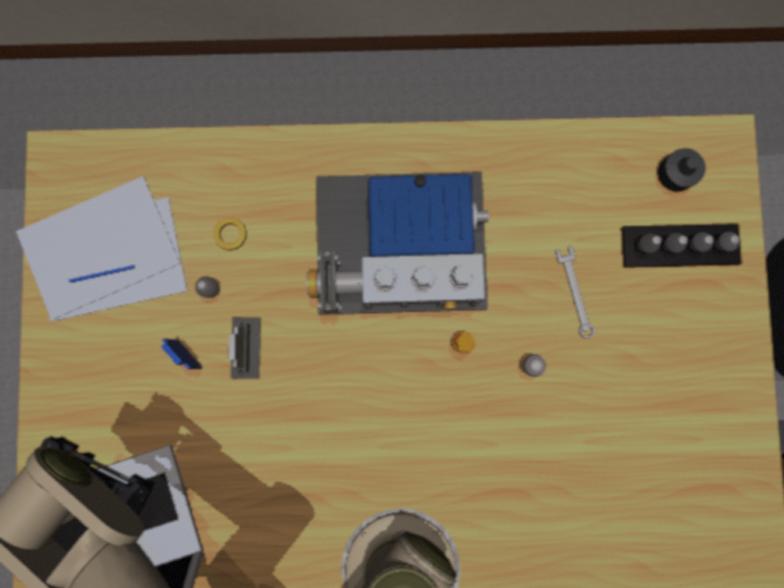

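The scene view shows the steel plate in its dark stand at (460,240), the blue look-alike at (490,225), the pump's three caps at (340,335), (376,318) and (408,298), and the isolator at (455,295). In the top view the stand is at (245,347), the slot at (329,281), the caps at (385,278), (424,276) and (462,275), and the orange look-alike at (463,342). The grey plate in the stand fits the description: it is steel and sits in the stand. The blue one does not.

```bash
python3 - <<'E'
from h import *
T=dict(np.load('/tmp/top.npz'));S=dict(np.load('/tmp/scene.npz'))
save(T,'crop1.png',(140,150,360,290),3.5)
P=cloud(T);Q=cloud(S)
def rect(m,P,n):
    p=P[m][:,:2].astype(np.float32)
    if len(p)<4: print(n,len(p));return
    print(n,len(p),'z',np.round(np.median(P[m][:,2]),4),np.round(np.array(cv2.minAreaRect(p)[0]),4),np.round(cv2.minAreaRect(p)[1],4),round(cv2.minAreaRect(p)[2],2))
v,u=np.mgrid[:420,:560]
def box(a,b,c,d):return (u>=a/1.4)&(u<=c/1.4)&(v>=b/1.4)&(v<=d/1.4)
z=P[:,:,2]
rect(box(355,245,490,312)&(abs(z-.1)<.006),P,'head')
for n,b in dict(L=(365,258,405,296),M=(404,258,444,296),R=(444,258,482,296)).items():
    rect(box(*b)&(abs(z-.14)<.006),P,'cap'+n)
rect(box(305,240,345,320)&(z>.1)&(z<.12),P,'isol')
rect(box(300,160,500,330)&(abs(z-.012)<.004),P,'base')
rect(box(215,300,280,390)&(z>.115),P,'lug')
rect(box(215,300,280,390)&(z>.032)&(z<.046),P,'rim')
rect(box(215,300,280,390)&(z>.003)&(z<.012)&(T['img'].max(2)<110),P,'foot')
rect(box(150,325,210,380)&(z>.03),P,'blue')
z=Q[:,:,2]
rect(box(435,200,488,290)&(z>.118),Q,'lugS')
rect(box(290,280,500,420)&(abs(z-.14)<.004),Q,'capsS')
d=z>0.118
n,l,st,c=cv2.connectedComponentsWithStats((box(290,190,500,360)&d).astype('uint8'))
for i in range(1,n):
    if st[i,4]>15: rect(l==i,Q,('S',np.round(c[i]*1.4)))
E
```

```text
head 2508 z 0.1004 [ 0.5975 -0.0572] [0.2415 0.1178] 88.97
capL 152 z 0.1406 [0.5899 0.0179] [0.0375 0.036 ] 29.09
capM 155 z 0.1406 [ 0.5903 -0.0568] [0.0382 0.0357] 89.42
capR 160 z 0.1403 [ 0.5909 -0.1322] [0.0357 0.0398] 58.62
isol 286 z 0.1071 [0.5897 0.132 ] [0.116  0.0311] 2.24
base 3004 z 0.0119 [ 0.6654 -0.0137] [0.3587 0.4064] 3.01
lug 97 z 0.1255 [0.4632 0.3172] [0.0121 0.0487] 88.87
rim 115 z 0.0389 [0.4623 0.3166] [0.018  0.0984] 88.43
foot 399 z 0.0065 [0.463  0.3185] [0.0588 0.1244] 88.62
blue 277 z 0.0895 [0.4516 0.4361] [0.0793 0.0125] 40.14
lugS 75 z 0.124 [0.4626 0.3659] [0.0501 0.1182] 1.53
capsS 501 z 0.1406 [ 0.592  -0.0605] [0.0398 0.1915] 0.43
('S', array([489., 200.])) 26 z 0.1202 [0.4473 0.4292] [0.0359 0.0157] 41.79
('S', array([461., 217.])) 69 z 0.1244 [0.464  0.3141] [0.0501 0.0145] 1.53
('S', array([408., 294.])) 267 z 0.1379 [0.592  0.0136] [0.0398 0.0381] 29.26
('S', array([375., 313.])) 297 z 0.1381 [ 0.5918 -0.0605] [0.0358 0.0401] 59.2
('S', array([340., 333.])) 325 z 0.1388 [ 0.593  -0.1353] [0.0364 0.0406] 60.32
```

View pics/crop1.png

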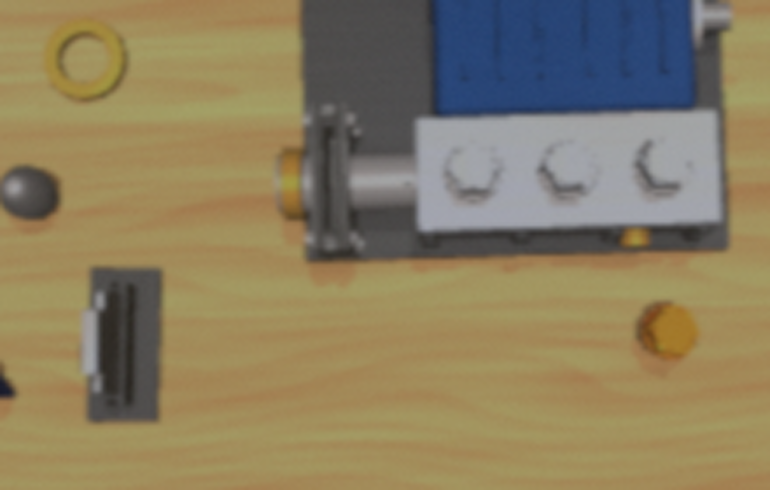

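The crop confirms the grey steel plate in the dark stand and the blue one outside it at the lower left. I'll refine the yaw and slot line while moving above the plate.

```bash
python3 - <<'E'
from h import *
T=dict(np.load('/tmp/top.npz'));S=dict(np.load('/tmp/scene.npz'))
P=cloud(T);Q=cloud(S);v,u=np.mgrid[:420,:560]
def box(a,b,c,d):return (u>=a/1.4)&(u<=c/1.4)&(v>=b/1.4)&(v<=d/1.4)
def edge(P,m,ax,sgn,step=.006,trim=2):
    p=P[m];k=np.floor(p[:,1-ax]/step);E=[]
    for b in np.unique(k):
        q=p[k==b]; 
        if len(q)>=3:E.append((np.median(q[:,1-ax]),sgn*np.max(sgn*q[:,ax])))
    E=np.array(E)[trim:-trim]; 
    for _ in range(2):
        f=np.polyfit(E[:,0],E[:,1],1);e=E[:,1]-np.polyval(f,E[:,0]);E=E[abs(e)<2*e.std()+1e-4]
    return round(np.degrees(np.arctan(f[0])),2),np.round(np.polyval(f,E[:,0].mean()),4),round(e.std()*1e3,2)
z=P[:,:,2];h=box(355,245,490,312)&(abs(z-.1)<.006)
print('head front edge top (yaw=-ang)',edge(P,h,0,-1))
f=box(215,300,280,390)&(z>.003)&(z<.012)&(T['img'].max(2)<110)
print('foot -y,+y edges (yaw=ang)',edge(P,f,1,-1),edge(P,f,1,1))
l=box(215,300,280,390)&(z>.115);print('lug',edge(P,l,1,-1,trim=1),edge(P,l,1,1,trim=1))
i=box(305,240,345,320)&(z>.1)&(z<.12);print('isol',edge(P,i,1,-1),edge(P,i,1,1))
z=Q[:,:,2]
h=box(290,280,470,420)&(abs(z-.1)<.005);print('S head front',edge(Q,h,0,-1))
l=box(435,200,488,270)&(Q[:,:,1]>.27)&(Q[:,:,1]<.34)
print('S lug face/top',edge(Q,l&(z>.1),1,-1,trim=1),edge(Q,l&(z>.1),1,1,trim=1))
i=box(415,260,490,340)&(z>.1)&(z<.12)&(Q[:,:,1]>.1);print('S isol',edge(Q,i,1,-1),edge(Q,i,1,1), 'x', np.nanmin(Q[i][:,0]),np.nanmax(Q[i][:,0]))
p=P[box(305,240,345,320)&(P[:,:,2]>.0)&(abs(P[:,:,0]-.59)<.03)]
for b in np.arange(.105,.165,.004):
    q=p[abs(p[:,1]-b)<.002]; print(round(b,3),len(q),np.round(np.median(q[:,2]),3) if len(q) else '',end=' | ')
E
```

```text
head front edge top (yaw=-ang) (np.float64(-0.36), np.float64(0.5461), np.float64(0.83))
foot -y,+y edges (yaw=ang) (np.float64(-2.42), np.float64(0.2905), np.float64(0.86)) (np.float64(-0.7), np.float64(0.3258), np.float64(18.99))
lug (np.float64(-2.06), np.float64(0.3117), np.float64(0.5)) (np.float64(-0.23), np.float64(0.3225), np.float64(0.44))
isol (np.float64(-1.37), np.float64(0.1196), np.float64(0.72)) (np.float64(1.62), np.float64(0.1455), np.float64(1.08))
S head front (np.float64(3.02), np.float64(0.5631), np.float64(19.57))
S lug face/top (np.float64(0.8), np.float64(0.3071), np.float64(0.76)) (np.float64(5.28), np.float64(0.3194), np.float64(0.96))
S isol (np.float64(0.8), np.float64(0.1157), np.float64(1.19)) (np.float64(0.19), np.float64(0.1427), np.float64(0.97)) x 0.532144175396198 0.6489970074981245
0.105 31 0.083 | 0.109 24 0.079 | 0.113 24 0.082 | 0.117 47 0.081 | 0.121 40 0.107 | 0.125 24 0.107 | 0.129 20 0.1 | 0.133 1 0.032 | 0.137 78 0.064 | 0.141 29 0.105 | 0.145 29 0.109 | 0.149 12 0.092 | 0.153 28 0.084 | 0.157 33 0.078 | 0.161 35 0.086 | 0.165 27 0.085 |
```

Call:
servo_tool --deltas '[[[0, 0, 0.2, -0.056], [0, 0, 0.2, -0.112], [0, 0, 0.2, -0.168], [0, 0, 0.2, -0.224], [0, 0, 0.2, -0.224]]]' --jaw 110 --force 40

```text
clock: 0.6
ee_pos: [0.2489, 0.4903, 0.2084]
orientation: [[-1.0, -0.0, -0.001], [-0.0, 1.0, -0.001], [0.001, -0.001, -1.0]]
force: [-0.8, -0.5, 0.4]
gripper_width: 0.579
grip_force: 0.0
```

Call:
servo_tool --deltas '[[[-0.2, -0.18, 0, 0], [-0.45, -0.4, 0, 0], [-0.7, -0.65, 0, 0], [-0.9, -0.85, 0, 0], [-1, -0.95, 0, 0]]]'

```text
clock: 1.1
ee_pos: [0.401, 0.3453, 0.2086]
orientation: [[-1.0, 0.007, 0.0], [0.007, 1.0, -0.001], [-0.0, -0.001, -1.0]]
force: [-1.3, 1.1, 0.2]
gripper_width: 0.567
grip_force: 0.0
```

Call:
servo_tool --deltas '[[[-0.2, -0.1, 0, 0], [-0.43, -0.215, 0, 0], [-0.43, -0.215, 0.2, 0], [-0.43, -0.215, 0.4, 0], [-0.43, -0.215, 0.4, 0]]]'

```text
clock: 1.6
ee_pos: [0.4619, 0.3146, 0.1454]
orientation: [[-1.0, 0.004, -0.007], [0.004, 1.0, -0.003], [0.007, -0.003, -1.0]]
force: [0.4, -0.2, 0.9]
gripper_width: 0.568
grip_force: 0.0
```

Call:
servo_tool --deltas '[[[-0.01, 0.006, 0.1, 0], [-0.01, 0.006, 0.2, 0], [-0.01, 0.006, 0.3, 0], [-0.01, 0.006, 0.3, 0], [-0.01, 0.006, 0.3, 0]]]'

```text
clock: 2.1
ee_pos: [0.4653, 0.3167, 0.1051]
orientation: [[-1.0, 0.001, 0.001], [0.001, 1.0, 0.0], [-0.001, 0.0, -1.0]]
force: [1.1, 0.5, 0.9]
gripper_width: 0.572
grip_force: 0.0
```

```bash
python3 - <<'E'
from h import *
s=snap('scene');save(s,'g1.png',(270,110,390,210),5)
st=r.read_state();print(st['ee_pos'],st['force'],np.round(st['orientation'],4))
E
```

```text
[0.46536694 0.3167619  0.10520231] [ 0.08759059 -0.94176057  0.46500778] [[-1.0e+00  1.3e-03  1.8e-03]
 [ 1.3e-03  1.0e+00  7.0e-04]
 [-1.8e-03  7.0e-04 -1.0e+00]]
```

View pics/g1.png

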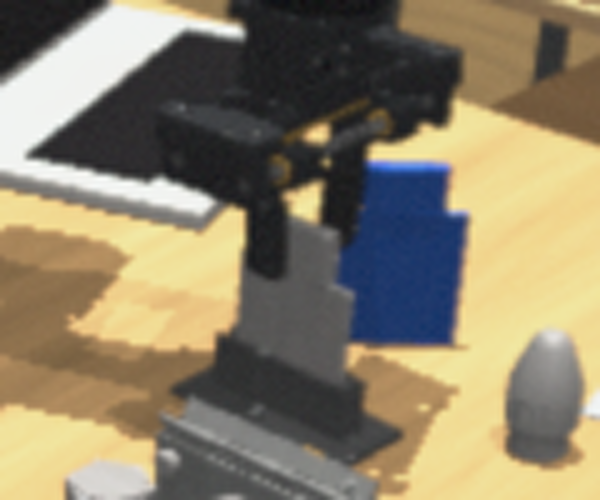

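The fingers straddle the lug of the steel plate (crop 320,240). I'll lower a little more and close.

Call:
servo_tool --deltas '[[[0, 0, 0.03, 0], [0, 0, 0.06, 0], [0, 0, 0.06, 0]]]'

```text
clock: 2.45
ee_pos: [0.4646, 0.3163, 0.0943]
orientation: [[-1.0, 0.001, -0.001], [0.001, 1.0, -0.0], [0.001, -0.0, -1.0]]
force: [0.2, 0.5, -0.9]
gripper_width: 0.564
grip_force: 0.0
```

Call:
servo_tool --deltas '[[[0, 0, 0, 0], [0, 0, 0, 0], [0, 0, 0, 0], [0, 0, 0, 0], [0, 0, 0, 0]]]' --jaw 255 --force 40

```text
clock: 2.95
ee_pos: [0.4649, 0.3164, 0.0948]
orientation: [[-1.0, 0.001, 0.0], [0.001, 1.0, -0.0], [-0.0, -0.0, -1.0]]
force: [0.1, -7.2, 0.1]
gripper_width: 0.14
grip_force: 3.2
```

Call:
servo_tool --deltas '[[[0, 0, 0, 0], [0, 0, 0, 0]]]'

```text
clock: 3.15
ee_pos: [0.4649, 0.3165, 0.0948]
orientation: [[-1.0, 0.001, 0.0], [0.001, 1.0, 0.0], [-0.0, 0.0, -1.0]]
force: [0.0, 1.4, 0.8]
gripper_width: 0.13
grip_force: 39.9
```

Call:
servo_tool --deltas '[[[0, 0, -0.1, 0], [0, 0, -0.25, 0], [0, 0, -0.45, 0], [0, 0, -0.7, 0], [0, 0, -0.7, 0]]]'

```text
clock: 3.65
ee_pos: [0.4662, 0.317, 0.2035]
orientation: [[-1.0, 0.001, 0.007], [0.001, 1.0, 0.003], [-0.007, 0.003, -1.0]]
force: [0.5, 0.4, -5.5]
gripper_width: 0.132
grip_force: 39.9
```

Call:
servo_tool --deltas '[[[-0.05, -0.1, -0.12, 0], [-0.2, -0.3, -0.15, 0], [-0.4, -0.5, -0.15, 0], [-0.55, -0.7, -0.15, 0], [-0.65, -0.85, -0.15, 0]]]'

```text
clock: 4.15
ee_pos: [0.5629, 0.1867, 0.2195]
orientation: [[-1.0, 0.002, -0.004], [0.002, 1.0, -0.001], [0.004, -0.001, -1.0]]
force: [-0.3, 0.2, -4.9]
gripper_width: 0.131
grip_force: 39.9
```

Call:
servo_tool --deltas '[[[-0.08, -0.15, 0, 0], [-0.15, -0.3, 0, 0], [-0.18, -0.38, 0, 0], [-0.18, -0.38, 0, 0], [-0.18, -0.38, 0, 0]]]'

```text
clock: 4.65
ee_pos: [0.5886, 0.1324, 0.2213]
orientation: [[-1.0, 0.001, -0.002], [0.001, 1.0, 0.0], [0.002, 0.0, -1.0]]
force: [0.5, 0.7, -5.3]
gripper_width: 0.128
grip_force: 39.9
```

```bash
python3 - <<'E'
from h import *
st=r.read_state();print(np.round(st['ee_pos'],4),st['force'],np.round(st['orientation'],4))
for n in('scene','top'):
    s=snap(n);np.savez('/tmp/'+n+'2.npz',**s);P=cloud(s)
    m=(abs(P[...,0]-.59)<.06)&(P[...,1]>.08)&(P[...,1]<.19)
    for a,b,t in((.097,.113,'lips'),(.13,.19,'blade')):
        q=m&(P[...,2]>a)&(P[...,2]<b)
        if t=='blade':
            q&=(abs(P[...,1]-.1315)<.012)&(P[...,2]<.185)
        p=P[q]; print(n,t,len(p),'y pct',np.round(np.percentile(p[:,1],[3,50,97]),4),'x',np.round(np.percentile(p[:,0],[1,99]),4),'z',np.round(np.percentile(p[:,2],[1,99]),4)) if len(p) else 0
    save(s,n+'2.png',(285,150,365,250) if n=='scene' else (200,160,280,220),6 if n=='scene' else 8)
E
```

```text
[0.5886 0.1324 0.2213] [ 0.49424381  0.73441171 -5.26719541] [[-1.0e+00  6.0e-04 -1.8e-03]
 [ 6.0e-04  1.0e+00  4.0e-04]
 [ 1.8e-03  4.0e-04 -1.0e+00]]
scene lips 455 y pct [0.1155 0.1246 0.1422] x [0.5328 0.6479] z [0.0971 0.1119]
scene blade 535 y pct [0.1259 0.1283 0.1313] x [0.5473 0.6275] z [0.1333 0.1847]
top lips 40 y pct [0.1251 0.1334 0.1443] x [0.539  0.5747] z [0.098  0.1126]
top blade 13 y pct [0.1305 0.131  0.1347] x [0.5461 0.5686] z [0.1461 0.1786]
```

View pics/scene2.png

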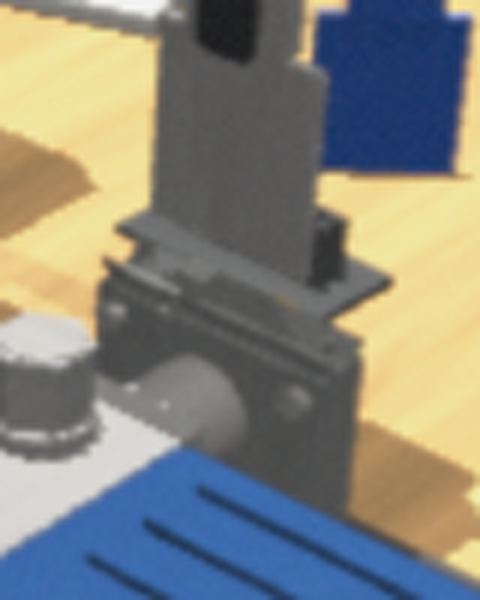

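The blade hangs over the isolator's slot, with its lower edge just above the flared lips (crop 240,270). It needs a small correction of +3 mm in x and −1 mm in y before lowering.

Call:
servo_tool --deltas '[[[-0.02, -0.006, 0, 0], [-0.02, -0.006, 0.08, 0], [-0.02, -0.006, 0.15, 0], [-0.02, -0.006, 0.22, 0], [-0.02, -0.006, 0.22, 0]]]'

```text
clock: 5.25
ee_pos: [0.5914, 0.1309, 0.1869]
orientation: [[-1.0, 0.001, -0.004], [0.001, 1.0, -0.0], [0.004, -0.0, -1.0]]
force: [-0.3, 0.6, -4.5]
gripper_width: 0.131
grip_force: 39.9
```

Call:
servo_tool --deltas '[[[0, 0, 0.03, 0], [0, 0, 0.06, 0], [0, 0, 0.09, 0], [0, 0, 0.12, 0], [0, 0, 0.12, 0]]]'

```text
clock: 5.75
ee_pos: [0.592, 0.1309, 0.1706]
orientation: [[-1.0, 0.001, -0.001], [0.001, 1.0, 0.0], [0.001, 0.0, -1.0]]
force: [-0.3, 0.5, -5.0]
gripper_width: 0.135
grip_force: 39.9
```

Call:
servo_tool --deltas '[[[0, 0, 0.06, 0], [0, 0, 0.12, 0], [0, 0, 0.18, 0], [0, 0, 0.24, 0], [0, 0, 0.26, 0]]]'

```text
clock: 6.25
ee_pos: [0.5918, 0.1311, 0.1309]
orientation: [[-1.0, 0.001, -0.002], [0.001, 1.0, 0.0], [0.002, 0.0, -1.0]]
force: [-0.4, 1.8, -5.3]
gripper_width: 0.134
grip_force: 39.9
```

Call:
servo_tool --deltas '[[[0, 0, 0.03, 0], [0, 0, 0.055, 0], [0, 0, 0.07, 0], [0, 0, 0.08, 0], [0, 0, 0.08, 0]]]'

```text
clock: 6.75
ee_pos: [0.5924, 0.131, 0.1202]
orientation: [[-1.0, 0.001, 0.0], [0.001, 1.0, 0.0], [-0.0, 0.0, -1.0]]
force: [0.8, 3.1, -5.7]
gripper_width: 0.135
grip_force: 39.9
```

Call:
servo_tool --deltas '[[[0, 0, 0.01, 0], [0, 0, 0.02, 0], [0, 0, 0.02, 0]]]'

```text
clock: 7.05
ee_pos: [0.5928, 0.131, 0.1188]
orientation: [[-1.0, 0.001, 0.003], [0.001, 1.0, 0.0], [-0.003, 0.0, -1.0]]
force: [-1.0, 3.6, 4.8]
gripper_width: 0.13
grip_force: 39.9
```

On the floor: the vertical load has reversed. Letting go.

Call:
servo_tool --deltas '[[[0, 0, 0, 0], [0, 0, 0, 0], [0, 0, 0, 0], [0, 0, 0, 0], [0, 0, 0, 0]]]' --jaw 150

```text
clock: 7.55
ee_pos: [0.5923, 0.1308, 0.1172]
orientation: [[-1.0, 0.001, -0.0], [0.001, 1.0, -0.0], [0.0, -0.0, -1.0]]
force: [0.7, 0.5, 0.2]
gripper_width: 0.41
grip_force: 0.0
```

Call:
servo_tool --deltas '[[[0, 0, -0.1, 0], [0, 0, -0.25, 0], [0, 0, -0.5, 0], [0, 0, -0.65, 0], [0, 0, -0.65, 0]]]'

```text
clock: 8.05
ee_pos: [0.5933, 0.131, 0.2181]
orientation: [[-1.0, 0.001, 0.006], [0.001, 1.0, 0.0], [-0.006, 0.0, -1.0]]
force: [0.2, -0.3, -0.6]
gripper_width: 0.411
grip_force: 0.0
```

```bash
python3 - <<'E'
from h import *
s=snap('scene');P=cloud(s)
save(s,'home.png',(285,150,365,250),6)
m=(abs(P[...,0]-.59)<.05)&(abs(P[...,1]-.131)<.02)&(P[...,2]>.125)&(P[...,2]<.165)
p=P[m];print(len(p),np.percentile(p,[1,50,99],axis=0))
print(r.read_state()['ee_pos'])
E
```

```text
224 [[0.56616656 0.12165287 0.12521115]
 [0.59522119 0.12504019 0.1413092 ]
 [0.61659736 0.1369794  0.15206154]]
[0.5925742  0.13092598 0.21572989]
```

View pics/home.png

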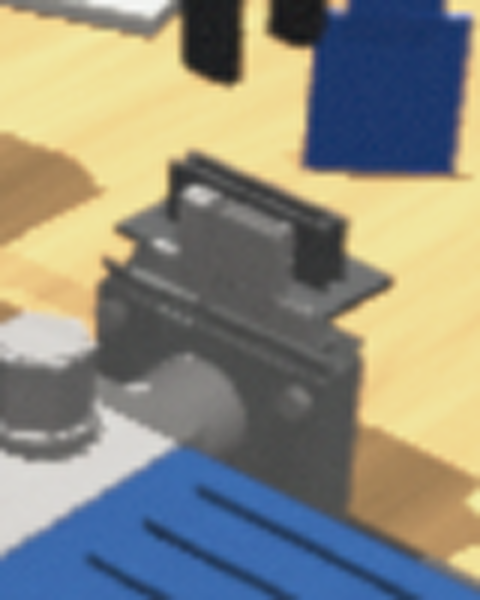

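The plate is home: the lug's top is at about 150 mm (crop 245,200) and the fingers are clear above it. Next I turn the tool 90° and move over the left cap.

Call:
servo_tool --deltas '[[[0, -0.1, 0, 0.07], [0, -0.3, 0, 0.14], [0, -0.5, 0, 0.21], [0, -0.7, 0, 0.28], [0, -0.77, 0, 0.35]]]' --jaw 122

```text
clock: 8.6
ee_pos: [0.5916, 0.013, 0.2129]
orientation: [[-0.737, 0.676, -0.003], [0.676, 0.737, 0.0], [0.002, -0.002, -1.0]]
force: [0.5, -0.5, 0.0]
gripper_width: 0.521
grip_force: 0.0
```

Call:
servo_tool --deltas '[[[0, 0, 0, 0.07], [0, 0, 0, 0.14], [0, 0, 0, 0.21], [0, 0, 0, 0.28], [0, 0, 0, 0.35]]]'

```text
clock: 9.1
ee_pos: [0.5916, 0.0154, 0.2129]
orientation: [[-0.098, 0.995, -0.003], [0.995, 0.098, 0.0], [0.001, -0.003, -1.0]]
force: [0.3, 0.7, -0.1]
gripper_width: 0.526
grip_force: 0.0
```

Call:
servo_tool --deltas '[[[0, 0, 0, 0.05], [0, 0, 0, 0.05], [0, 0, 0, 0.05]]]'

```text
clock: 9.4
ee_pos: [0.5918, 0.0154, 0.2136]
orientation: [[-0.002, 1.0, -0.002], [1.0, 0.002, 0.0], [0.0, -0.002, -1.0]]
force: [0.1, -0.1, 0.0]
gripper_width: 0.525
grip_force: 0.0
```

```bash
python3 - <<'E'
from h import *
st=r.read_state();print(np.round(st['ee_pos'],4),np.round(st['orientation'],4),np.round(st['q'],1))
E
```

```text
[0.5918 0.0154 0.2136] [[-2.2e-03  1.0e+00 -2.0e-03]
 [ 1.0e+00  2.2e-03  3.0e-04]
 [ 3.0e-04 -2.0e-03 -1.0e+00]] [-10.   27.1  69.8  -0.   83.2 -10.1]
```

Call:
servo_tool --deltas '[[[0, 0, 0.2, 0], [0, 0, 0.4, 0], [0, 0, 0.52, 0], [0, 0, 0.62, 0], [0, 0, 0.62, 0]]]'

```text
clock: 9.9
ee_pos: [0.5911, 0.0156, 0.1194]
orientation: [[-0.001, 1.0, -0.005], [1.0, 0.001, 0.001], [0.001, -0.005, -1.0]]
force: [-0.7, 0.4, -0.1]
gripper_width: 0.523
grip_force: 0.0
```

Call:
servo_tool --deltas '[[[0, -0.02, 0, 0], [0, -0.035, 0, 0], [0, -0.045, 0, 0], [0, -0.045, 0, 0]]]'

```text
clock: 10.3
ee_pos: [0.5854, 0.0154, 0.1224]
orientation: [[0.0, 1.0, 0.001], [1.0, -0.0, -0.0], [-0.0, 0.001, -1.0]]
force: [-0.5, -0.6, -0.2]
gripper_width: 0.52
grip_force: 0.0
```

Call:
servo_tool --deltas '[[[0, -0.007, 0, 0], [0, -0.014, 0, 0], [0, -0.014, 0, 0]]]'

```text
clock: 10.6
ee_pos: [0.5844, 0.0154, 0.1222]
orientation: [[0.001, 1.0, 0.003], [1.0, -0.001, -0.0], [-0.0, 0.003, -1.0]]
force: [5.4, 0.4, 0.1]
gripper_width: 0.523
grip_force: 2.4
```

Call:
servo_tool --deltas '[[[0, -0.008, 0, 0], [0, -0.008, 0, 0]]]'

```text
clock: 10.8
ee_pos: [0.5842, 0.0153, 0.1223]
orientation: [[0.001, 1.0, 0.006], [1.0, -0.001, -0.0], [-0.0, 0.006, -1.0]]
force: [9.8, 0.0, -3.1]
gripper_width: 0.521
grip_force: 5.0
```

The left cap holds at 10 N, so it is screwed in. Next, the middle cap.

Call:
servo_tool --deltas '[[[0, 0.055, 0, 0], [0, 0.055, -0.15, 0], [0, 0.055, -0.3, 0], [-0.15, 0.055, -0.35, 0], [-0.35, 0.055, -0.35, 0]]]'

```text
clock: 11.3
ee_pos: [0.5908, -0.0368, 0.1757]
orientation: [[-0.002, 1.0, 0.002], [1.0, 0.002, -0.0], [-0.0, 0.002, -1.0]]
force: [0.0, -0.3, -0.6]
gripper_width: 0.52
grip_force: 0.0
```

Call:
servo_tool --deltas '[[[-0.15, 0, 0, 0], [-0.15, 0, 0.15, 0], [-0.15, 0, 0.3, 0], [-0.15, 0, 0.35, 0], [-0.15, 0, 0.35, 0]]]'

```text
clock: 11.8
ee_pos: [0.59, -0.0594, 0.1209]
orientation: [[0.0, 1.0, -0.002], [1.0, -0.0, 0.001], [0.001, -0.002, -1.0]]
force: [0.6, -0.1, 0.4]
gripper_width: 0.519
grip_force: 0.0
```

Call:
servo_tool --deltas '[[[0, -0.02, 0, 0], [0, -0.035, 0, 0], [0, -0.047, 0, 0], [0, -0.047, 0, 0]]]'

```text
clock: 12.2
ee_pos: [0.5835, -0.0596, 0.1226]
orientation: [[0.001, 1.0, 0.002], [1.0, -0.001, -0.0], [-0.0, 0.002, -1.0]]
force: [0.8, -0.8, 0.6]
gripper_width: 0.517
grip_force: 0.6
```

Call:
servo_tool --deltas '[[[0, -0.007, 0, 0], [0, -0.014, 0, 0], [0, -0.014, 0, 0]]]'

```text
clock: 12.5
ee_pos: [0.5811, -0.0596, 0.1218]
orientation: [[0.001, 1.0, -0.0], [1.0, -0.001, -0.0], [-0.0, -0.0, -1.0]]
force: [0.4, -0.2, 1.0]
gripper_width: 0.522
grip_force: 0.5
```

Call:
servo_tool --deltas '[[[0, -0.01, 0, 0], [0, -0.02, 0, 0], [0, -0.02, 0, 0]]]'

```text
clock: 12.8
ee_pos: [0.5792, -0.0598, 0.1224]
orientation: [[0.001, 1.0, 0.003], [1.0, -0.001, -0.001], [-0.001, 0.003, -1.0]]
force: [5.7, -0.5, 1.7]
gripper_width: 0.524
grip_force: 2.8
```

```bash
python3 - <<'E'
from h import *
s=snap('scene');save(s,'rock.png',(200,170,340,290),5);print(r.read_state()['ee_pos'],r.read_state()['force'],r.read_state()['grip_force'])
E
```

```text
[ 0.57921825 -0.05977872  0.12237254] [ 4.85147829 -0.48917371  1.2162427 ] 2.8124853821327633
```

View pics/rock.png

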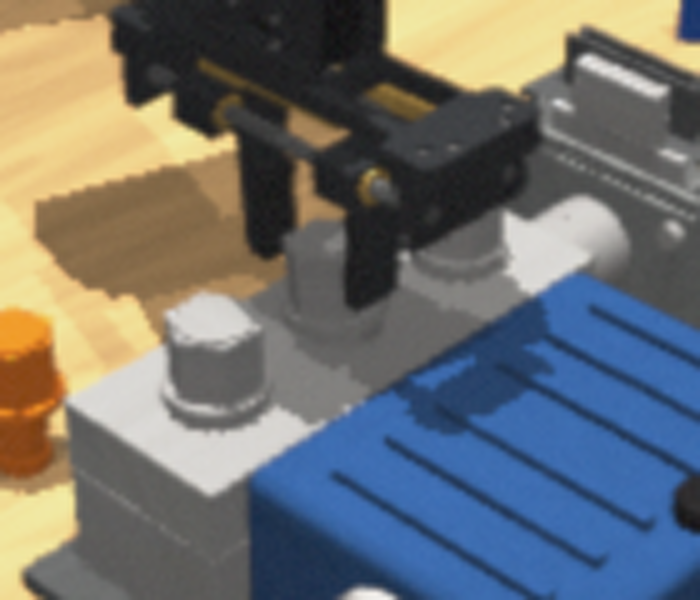

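The middle cap (crop 330,270) leans toward −x. The finger travelled about 5 mm before the cap met the port wall, so this is the loose one. Taking the finger away now, then gripping.

Call:
servo_tool --deltas '[[[0, 0.03, 0, 0], [0, 0.06, 0, 0], [0, 0.07, 0, 0], [0, 0.07, 0, 0], [0, 0.07, 0, 0]]]'

```text
clock: 13.35
ee_pos: [0.5884, -0.0595, 0.1215]
orientation: [[0.001, 1.0, -0.001], [1.0, -0.001, 0.0], [0.0, -0.001, -1.0]]
force: [-0.5, -0.1, -0.6]
gripper_width: 0.522
grip_force: 0.0
```

Call:
servo_tool --deltas '[[[0, 0, 0.02, 0], [0, 0, 0.04, 0], [0, 0, 0.05, 0], [0, 0, 0.05, 0], [0, 0, 0.05, 0]]]'

```text
clock: 13.85
ee_pos: [0.5887, -0.0596, 0.1142]
orientation: [[0.001, 1.0, -0.0], [1.0, -0.001, -0.0], [-0.0, -0.0, -1.0]]
force: [0.5, 0.4, -0.3]
gripper_width: 0.525
grip_force: 0.0
```

```bash
python3 - <<'E'
from h import *
s=snap('scene');save(s,'up.png',(200,170,340,290),5);st=r.read_state();print(st['ee_pos'],st['force'],st['grip_force'])
E
```

```text
[ 0.58869465 -0.05961082  0.11430832] [ 0.21080691 -0.08588092  0.57685124] 0.0
```

View pics/up.png

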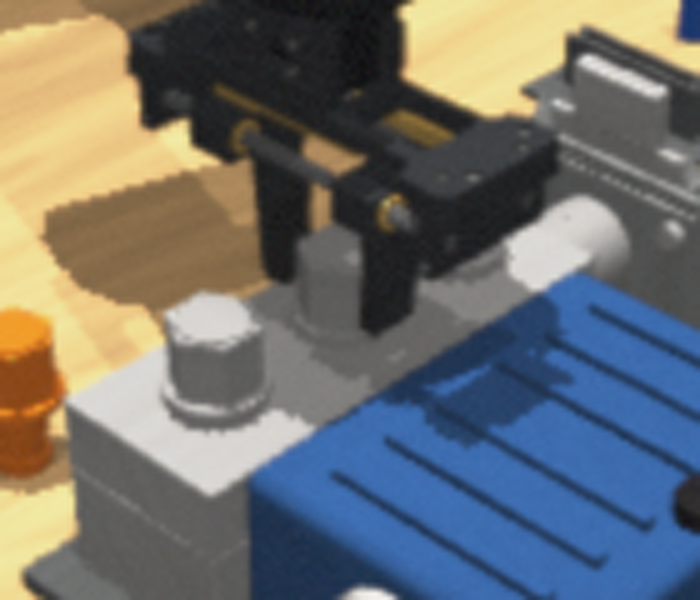

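The cap stands upright again between the fingers (crop 335,270). Grip, then lift 104 mm.

Call:
servo_tool --deltas '[[[0, 0, 0, 0], [0, 0, 0, 0], [0, 0, 0, 0], [0, 0, 0, 0], [0, 0, 0, 0]]]' --jaw 255 --force 35

```text
clock: 14.4
ee_pos: [0.5888, -0.0596, 0.1144]
orientation: [[0.001, 1.0, 0.0], [1.0, -0.001, -0.0], [-0.0, 0.0, -1.0]]
force: [0.0, 0.7, 1.8]
gripper_width: 0.409
grip_force: 34.7
```

Call:
servo_tool --deltas '[[[0, 0, -0.02, 0], [0, 0, -0.06, 0], [0, 0, -0.12, 0], [0, 0, -0.2, 0], [0, 0, -0.3, 0]]]'

```text
clock: 14.9
ee_pos: [0.5885, -0.0595, 0.1601]
orientation: [[0.001, 1.0, -0.001], [1.0, -0.001, 0.0], [0.0, -0.001, -1.0]]
force: [0.4, 0.1, -3.8]
gripper_width: 0.404
grip_force: 34.7
```

Width 36 mm and about 4 N of load: the cap is in hand. Lifting the rest.

Call:
servo_tool --deltas '[[[0, 0, -0.1, 0], [0, 0, -0.2, 0], [0, 0, -0.3, 0], [0, 0, -0.37, 0], [0, 0, -0.39, 0]]]'

```text
clock: 15.4
ee_pos: [0.589, -0.0596, 0.2194]
orientation: [[0.001, 1.0, 0.002], [1.0, -0.001, -0.001], [-0.001, 0.002, -1.0]]
force: [-0.6, -0.5, -4.0]
gripper_width: 0.401
grip_force: 34.7
```

Call:
servo_tool --deltas '[[[0, 0, 0, 0], [0, 0, 0, 0], [0, 0, 0, 0], [0, 0, 0, 0], [0, 0, 0, 0]]]'

```text
clock: 15.9
ee_pos: [0.5886, -0.0596, 0.2174]
orientation: [[0.001, 1.0, -0.001], [1.0, -0.001, 0.0], [0.0, -0.001, -1.0]]
force: [0.7, -0.0, -3.6]
gripper_width: 0.407
grip_force: 34.7
```

```bash
python3 - <<'E'
from h import *
s=snap('scene');save(s,'end.png',(200,110,370,280),3.5);st=r.read_state();print(st['ee_pos'],st['force'],st['grip_force'])
E
```

```text
[ 0.58863037 -0.05956936  0.21751605] [-0.65520927  0.29045803 -4.01552725] 34.6719520323677
```

View pics/end.png

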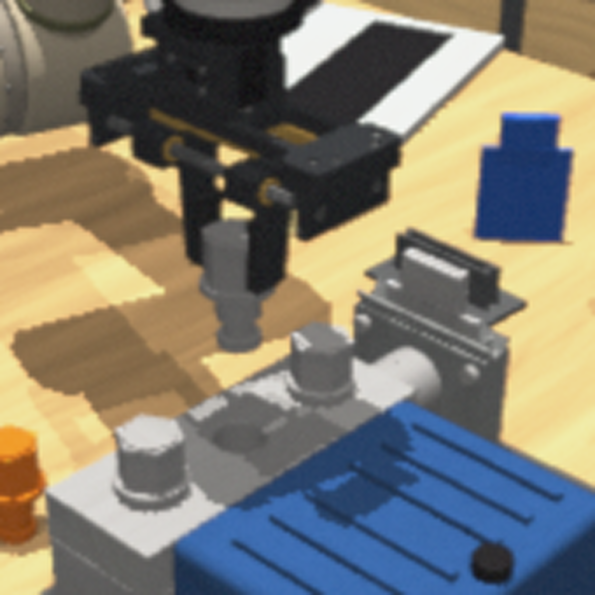

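The cap hangs upright (crop 230,290) above its open port (240,440). The other two caps are seated and the plate is home.

```bash
python3 -c "
from cell import r
print(r.close_job())"
```

```text
the job is handed in; nothing more can be done
None
```

The job is handed in, though the hand-in returned no verdict: the plate is home in the slot and let go, the middle cap proved loose and is held upright about 7 cm above its port, and the other two caps are still seated (the right one was not tapped).

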